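# Clamp the watch case block in the fixture clamp

## Robot

A 6-joint arm with a two-finger parallel gripper is mounted at the origin on the work surface. World frame = base frame: x ahead of the robot, y to its left, z up, the work surface at z = 0. Lengths are in m, angles in rad, forces in N, time in s.
With the tool pointing down it reaches from about 0.35 to 0.975 m from the base axis. Payload 4.9 kg.
Tool frame: the origin (TCP) lies on the front face of the gripper's body, between the roots of the fingers; the fingertips stand ctrl.tip_extent ahead of it and the grasp point (between the pads) lies 54 mm ahead of it (ctrl.tip_extent is the distance from the TCP to the fingertips, in m); z points along the fingers, y is the line along which they close (so a half turn about z gives the same grasp; the last joint's range is limited). The gripper opens to 85 mm and grips with 20 to 120 N. Pads are 22 mm wide; open, the fingers measure 114 mm over their backs; the gripper's body (76 mm by 85 mm) begins 54 mm behind the grasp point. The pads swing forward as they close: fully open they stand 13 mm farther back than shut.
Start: joints at [-1.246, 0.053, 1.613, -0, 1.476, -0.119], TCP at [0.268, -0.564, 0.304] pointing down, gripper open.
Joint ranges: [-3.01, 3.01], [-1.01, 2.22], [0.06, 2.58], [-1.02, 4.17], [0.09, 2.62], [-3.14, 3.14]. Speed limits (rad/s): [2.57, 2.57, 3.14, 3.14, 3.14, 3.14].

## Interface

Orientations are given as a rotation vector (axis times angle).
In Python, from station import ctrl gives the robot as it stands.
- The arm moves only by the tool apply_moves, never from a script. Its argument "rows" is one flat list of numbers, 6 for each row, row after row: the shift along the tool's x, y, z normalised to -1 to 1, where 1 is 0.6 m, then the turn, a rotation vector about the tool's x, y, z normalised to -1 to 1, where 1 is 90 degrees. A call has 1 to 20 rows; each row is the pose to reach, as a shift and turn from the pose commanded when the call began, along the tool's axes at that moment; what a row does not reach only later rows make up. A row lasts 1/10 s, in which the tool goes at most 50 mm and 8.59 degrees, less where a joint would pass 70% of its speed; a pose out of reach is approached as far as the arm can. A call with a number of a shift or a turn outside -1 to 1 is refused whole. A call with a gripper value outside its range is refused whole. "grip" is the opening, from 0 (shut) to 1 (fully open), set as the call begins (left out, the last holds). The fingers move at their own pace and stop on an object; "grip_force" is the grip in N (left out, the last holds). Time passes only in rows, so rows that repeat a pose let the fingers close. It gives the time, the measured TCP pose, the force, the opening and the grip force at its end, in the units of the state.
- ctrl.get_obs(): the state, without advancing time (a new reading comes with each control period).
- ctrl.get_image(name): name is "scene" or "top" or "wrist"; returns (picture, depth): 400x640x3 uint8, blue, green, red; 400x640 float32, m along the optical axis (not along the pixel's ray), 0 where there is no reading.
- ctrl.camera_model(name): a dict with "mtx" (3x3 intrinsics, pixels), "R" (3x3) and "t" (3): a world point X has camera coordinates R X + t; the wrist camera has in their place "tool_from_camera" (4x4, takes a point from camera to tool coordinates, whose origin is the TCP and whose axes are the flange's). Camera axes: x right, y down, z forward; pixel columns grow to the right and rows downward; lengths in m; the calibration is good to about 2 mm. A picture is of the moment at which its call begins: read the wrist's pose just before it. camera_model takes no time and is no camera call.
- ctrl.finish_job(): hands the job in; it is judged then, once.
The state is a dict: "t": time; "q": joint angles; "dq": joint speeds; "effort": joint torques, N m; "tool_pos": TCP position; "tool_rot": TCP orientation; "contact_force": force on the tool from outside, world axes, zero at the start; "wrist_torque": the same for the moment, N m; "opening": finger opening in m; "grip_force": force on a finger pad.
Only numpy, scipy, OpenCV 4.12 (cv2) and the standard library are available. Lean on these libraries where they do the work, as an engineer would, in place of code of your own. Each camera call takes 0.05 s, during which the arm holds its last target. There are 200 camera calls.

## Task

Slide the long beech block that carries the strapless watch head, nose first, into the open side of the fixture clamp between its guide rails until it is fully home against the end stop. Then turn the clamp's T-handle clockwise until the rising resistance shows that the watch head is firmly clamped, without overtightening, which would mark it, and let go. Leave everything else on the bench where it is.

Things in the scene. Friction and masses are not known exactly. Their poses are not given: they have to be found in the camera images.
- clamp: Fixture clamp fixed to the bench. Base plate 90 (x) x 165 (y) x 8 thick, y=-95..+70; grey C-frame: column at y=42..68, overhead arm 32 wide from y=-22 to the column, underside 69, top 93 above the bench. Origin: on the bench under the screw axis, z up. Open towards its own -y: the case block goes in along its +y, under the foot, to the end stop.
- clamp_mouth (a point): Middle of the mouth of the guide rails, on the plate's top (clamp frame 0, -70, +8). Rails on the plate, 10 high, inner faces at x=+-23.5 (1.5 play each side of the block) from y=-40 to the stop; from y=-70 to -40 they flare, about 33 each side at the mouth. Axes as the clamp's.
- clamp_stop (a point): Point where the block's nose point belongs: foot of the end stop's face, on the plate's top (clamp frame 0, +30, +8). Axes as the clamp's.
- screw (a joint): T-handle angle (rad), 0..4.5, starts at 0 to 0.5; grows CLOCKWISE seen from above, lowering the foot 4 mm per rad. At 0 the bar lies along the clamp's x. Free turning drags about 0.28 N m; it stays where left (self-locking). Contact with the watch comes anywhere from about 1.25 to 2.3 rad (foot setting unmeasured).
- handle_grip (a point): Centre of the T-handle bar, on the screw axis, 135 above the bench; the handle neither rises nor sinks. Steel bar 80 long (this point's x, turns with it), 12 wide, 14 high, flat sides, end balls of radius 8. Below it a stem of diameter 9 down to a collar (diameter 22) whose top is 102 above the bench.
- foot: Spindle with a sprung white foot (diameter 28) under the arm. Origin 42 above the bench at screw=0; the foot's underside is there +-2. After contact its spring gives 40 N per mm: about 150 N or 0.6 N m more per rad of handle. Firmly clamped = 20 to 65 N, 0.08 to 0.26 N m above free drag (aim at 0.16); over 65 N marks the watch.
- case_block: Loose beech case block, 44 (x) x 168 (y) x 18 high, 130 to 210 g; on top a strapless black-dialed steel watch head (diameter 38, top 27 above the underside; 35 above the bench once on the clamp's plate) centred at y=+54, and an upright rib to hold it by at y=-58. Origin: centre of the underside; y points along it to the nose (watch end).
- block_grip (a point): Point in the block's upright rib, 40 above the block's underside, at block y=-58. The rib is 12 thick (block x), 40 long (block y), from 18 to 54 above the underside; axes as the block's.
- block_nose (a point): Middle of the lower edge of the block's nose (block frame 0, +84, 0); axes as the block's.
- canister_a: bystander: screw-top aluminium canister, diameter 50, height 44; origin at the centre of its underside
- canister_b: bystander: same canister as canister_a; origin at the centre of its underside
- canister_c: bystander: smaller aluminium canister, diameter 38, height 33; origin at the centre of its underside
- rinse_dish: bystander: white porcelain bowl, diameter 96, height 24; origin at the centre of its underside
- bezel: bystander: loose chrome ring lying flat, outer diameter 42, height 6; origin at the centre of its underside
- balance_tool: bystander: flat brass fork-shaped tool about 120 long, up to 10 high; origin at the centre of its underside
- watch_stand: bystander: black-dialed wristwatch on a slotted beech stand, 70 x 90 x 97 high; origin at the centre of its underside
- spare_block: bystander: short beech block 90 x 44 x 18 high with a round pocket, no rib, no watch; origin at the centre of its underside

How it is judged:
By the outcome, as a careful person would: the job done as asked, in the order asked, and still so for the second after the job is handed in, with the robot touching nothing.
It also fails if it takes over 72 s, if anything falls off the work surface, if the arm or the gripper's body presses on something with over 40 N, if the wrist force passes 120 N, or if a joint passes its speed limit or range.

## Working session

There is one attempt and no reset: what is moved stays moved. The work goes in short steps, Python scripts to look and compute and a tool call to move; the robot and the scene stay as the last step left them, time stands still between calls to the robot, and variables do not carry over. Pictures are saved under pics/ and viewed, at most 10 in all, crops included, and the job is handed in when it is done.

Besides the shell and the picture viewer there is one more tool, called by a JSON object that holds its "op" and its "data". apply_moves: Moves the arm, as the interface text tells. Its arguments: {"type":"object","properties":{"rows":{"type":"array","items":{"type":"number"}},"grip":{"type":"number"},"grip_force":{"type":"number"}},"required":["rows"]}

```bash
mkdir -p pics; ls; cat > h.py <<'E'
import numpy as np, cv2
from station import ctrl
from scipy.spatial.transform import Rotation as R
def cam(name):
    o=ctrl.get_obs(); im,d=ctrl.get_image(name); m=ctrl.camera_model(name)
    K=np.array(m["mtx"])
    if name=="wrist":
        T=np.eye(4);T[:3,:3]=R.from_rotvec(o["tool_rot"]).as_matrix();T[:3,3]=o["tool_pos"]
        W=T@np.array(m["tool_from_camera"])
    else:
        E=np.eye(4);E[:3,:3]=m["R"];E[:3,3]=np.ravel(m["t"]);W=np.linalg.inv(E)
    return im,d,K,W
def save(n,im,d,K,W): cv2.imwrite(f"pics/{n}.png",im); np.savez(f"pics/{n}.npz",d=d,K=K,W=W,im=im)
def load(n): z=np.load(f"pics/{n}.npz"); return z["im"],z["d"],z["K"],z["W"]
def cloud(d,K,W):
    v,u=np.indices(d.shape); p=np.stack([(u-K[0,2])/K[0,0]*d,(v-K[1,2])/K[1,1]*d,d],-1)
    P=p@W[:3,:3].T+W[:3,3]; P[d<=0]=np.nan; return P
def ray(u,v,K,W,z):
    r=W[:3,:3]@np.linalg.inv(K)@np.array([u,v,1.]); s=(z-W[2,3])/r[2]; return W[:3,3]+s*r
E
python3 - <<'E'
from h import *
for n in("top","scene"): save(n,*cam(n))
o=ctrl.get_obs();print(o,ctrl.tip_extent)
for n in("top","scene"):print(load(n)[2:])
E
```

```text
pics
{'t': 0.1, 'q': array([-1.24598507e+00,  5.32823719e-02,  1.61414517e+00,  2.99234787e-05,
        1.47600108e+00, -1.18979950e-01]), 'dq': array([-0.00016443, -0.00254086, -0.00232992,  0.00034507, -0.00114015,
       -0.00148795]), 'effort': array([ 2.31251770e-04, -3.94902849e+01, -3.71364319e+01, -1.08902061e-04,
        3.94660601e-03, -3.56278868e-06]), 'tool_pos': array([ 0.26823457, -0.56404202,  0.30279797]), 'tool_rot': array([-3.06278367e+00, -6.90992049e-01,  2.49590950e-04]), 'contact_force': array([-0.37176632, -0.04796323, -0.0226547 ]), 'wrist_torque': array([ 0.0139259 ,  0.03980867, -0.03525519]), 'grip_force': 0.0, 'opening': 0.08581613811676783} 0.0726
(array([[498.33040836,   0.        , 317.28198886],
       [  0.        , 498.33040836, 189.66276679],
       [  0.        ,   0.        ,   1.        ]]), array([[-2.90248799e-02, -9.73975206e-01,  2.24788467e-01,
         2.64008159e-01],
       [-9.99577869e-01,  2.79932043e-02, -7.77593576e-03,
         3.35059552e-02],
       [ 1.28101915e-03, -2.24919272e-01, -9.74376560e-01,
         1.52374950e+00],
       [ 0.00000000e+00,  0.00000000e+00,  0.00000000e+00,
         1.00000000e+00]]))
(array([[363.1640691 ,   0.        , 319.62327922],
       [  0.        , 363.1640691 , 191.79084125],
       [  0.        ,   0.        ,   1.        ]]), array([[-0.66438713,  0.48298659, -0.57036277,  1.03573477],
       [ 0.74736224,  0.42292182, -0.51243226,  0.45532607],
       [-0.00627905, -0.766721  , -0.64194975,  0.62371501],
       [ 0.        ,  0.        ,  0.        ,  1.        ]]))
```

View pics/top.png

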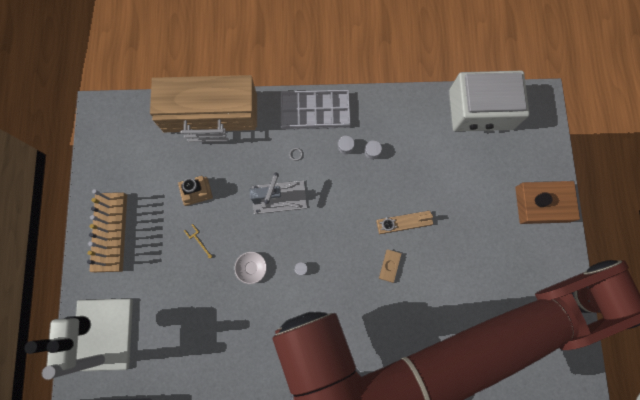

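View pics/scene.png

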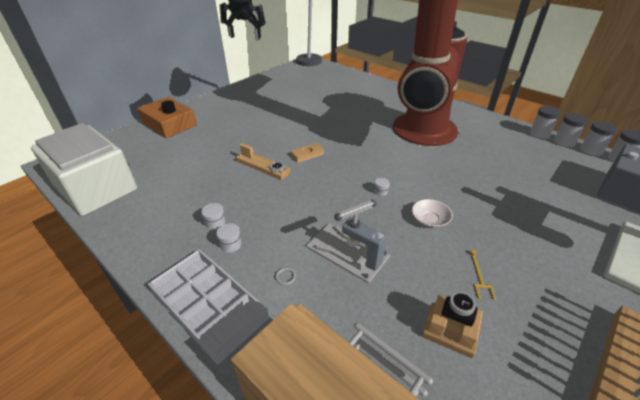

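The top view shows the clamp at about (275,196), its mouth facing right (world -y). The block is at (405,223) with the watch end on the left and the rib on the right. The canisters, bezel and dish are clear of the straight path. Next I'll measure from the two views.

```bash
python3 - <<'E'
from h import *
im,d,K,W=load("top"); P=cloud(d,K,W)
c=im[150:290,240:450]; cv2.imwrite("pics/topc.png",cv2.resize(c,None,fx=3.8,fy=3.8,interpolation=cv2.INTER_CUBIC))
ims,ds,Ks,Ws=load("scene"); Ps=cloud(ds,Ks,Ws)
print("bench z", np.nanmedian(P[230:250,300:380,2]), np.nanmedian(Ps[170:190,300:330,2]))
for name,P_ in(("top",P),("scene",Ps)):
    q=P_.reshape(-1,3); q=q[~np.isnan(q[:,0])]
    for lab,x0,x1,y0,y1,z0,z1 in (("block top",.35,.55,-.35,-.05,.012,.024),("rib",.35,.6,-.35,-.05,.044,.065),("watch",.35,.6,-.35,-.05,.024,.032),("bar",.4,.65,.05,.3,.125,.16),("arm",.4,.65,.05,.3,.085,.1),("plate",.4,.65,.02,.3,.005,.012),("rails",.4,.65,.02,.3,.014,.022)):
        s=q[(q[:,0]>x0)&(q[:,0]<x1)&(q[:,1]>y0)&(q[:,1]<y1)&(q[:,2]>z0)&(q[:,2]<z1)]
        if len(s)<4: print(name,lab,len(s));continue
        r=cv2.minAreaRect((s[:,:2]*1000).astype(np.float32))
        print(name,lab,len(s),s.mean(0).round(4),np.round(np.median(s[:,2]),4),[np.round(a,1) for a in r])
E
```

```text
bench z -0.0006760156802829709 0.00016875298608820533
top block top 827 [ 0.4664 -0.227   0.0175] 0.0175 [array([ 441.9, -242.7]), array([168.5, 185.4]), np.float64(7.7)]
top rib 58 [ 0.5122 -0.2997  0.0518] 0.0518 [array([ 512.8, -300.1]), array([12.9, 40.1]), np.float64(8.3)]
top watch 107 [ 0.4929 -0.2011  0.0271] 0.027 [array([ 442.8, -245.7]), array([162.6, 155.8]), np.float64(7.0)]
top bar 155 [0.5932 0.1536 0.1403] 0.1403 [array([594.1, 153.3]), array([14.4, 94.9]), np.float64(69.0)]
top arm 253 [0.5912 0.1812 0.0919] 0.0919 [array([591.7, 176.3]), array([33.3, 89. ]), np.float64(3.1)]
top plate 903 [0.5609 0.1392 0.0078] 0.0076 [array([524. , 159.7]), array([249.4, 278.5]), np.float64(0.6)]
top rails 216 [0.5176 0.1695 0.0179] 0.0178 [array([515.6, 166. ]), array([150.4, 267.4]), np.float64(77.3)]
scene block top 654 [ 0.4711 -0.2229  0.0177] 0.0179 [array([ 444.4, -241.9]), array([186.8, 169.9]), np.float64(0.9)]
scene rib 63 [ 0.5159 -0.2973  0.0511] 0.0523 [array([ 514.6, -300.2]), array([13.4, 40.3]), np.float64(8.7)]
scene watch 125 [ 0.5027 -0.2076  0.027 ] 0.0269 [array([ 499.6, -242.6]), array([ 41.1, 154.5]), np.float64(0.4)]
scene bar 364 [0.5998 0.1561 0.1389] 0.1406 [array([597.5, 155.1]), array([14.4, 92.8]), np.float64(69.7)]
scene arm 532 [0.5982 0.1847 0.0923] 0.0929 [array([595. , 177.9]), array([33.3, 89.4]), np.float64(5.6)]
scene plate 1450 [0.6042 0.1364 0.0083] 0.0082 [array([523.5, 148.4]), array([175. , 261.1]), np.float64(85.5)]
scene rails 356 [0.5849 0.1594 0.0176] 0.0177 [array([519.4, 167.1]), array([146.6, 271.8]), np.float64(77.5)]
```

View pics/topc.png

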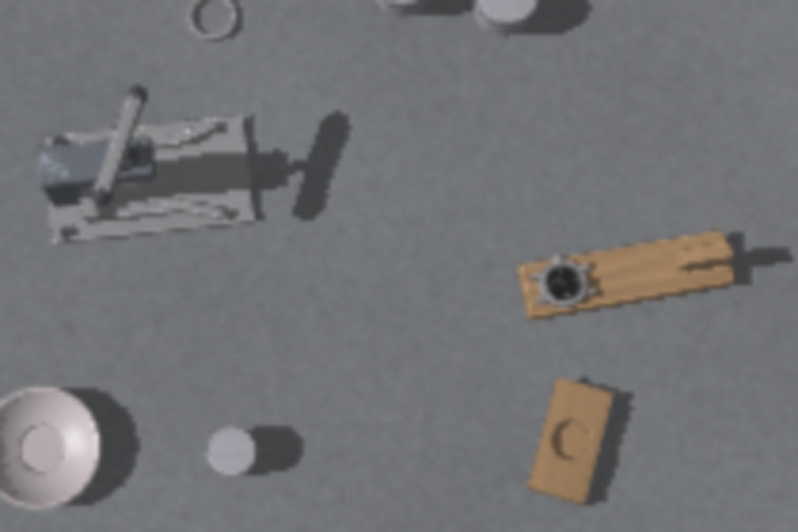

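```bash
python3 - <<'E'
from h import *
def fit(q,lab):
    r=cv2.minAreaRect((q[:,:2]*1000).astype(np.float32)); print(lab,len(q),[np.round(a,1) for a in r])
allq=[]
for n in("top","scene"):
    im,d,K,W=load(n);q=cloud(d,K,W).reshape(-1,3);q=q[~np.isnan(q[:,0])]
    a=np.radians(4.5);c=np.array([.5955,.1545]);e=q[:,:2]-c
    L=e@np.array([[np.cos(a),-np.sin(a)],[np.sin(a),np.cos(a)]])
    b=(abs(L[:,0])<.055)&(L[:,1]>-.11)&(L[:,1]<.085)
    fit(q[b&(q[:,2]>.0045)&(q[:,2]<.025)],n+" plate"); fit(q[b&(q[:,2]>.082)&(q[:,2]<.1)],n+" arm")
    e=q[:,:2]-np.array([.505,-.242]);a=np.radians(8.4)
    L=e@np.array([[np.cos(a),-np.sin(a)],[np.sin(a),np.cos(a)]])
    b=(abs(L[:,0])<.03)&(abs(L[:,1])<.1)&(q[:,2]>.01)
    fit(q[b&(q[:,2]<.022)],n+" block"); fit(q[b&(q[:,2]>.045)],n+" rib"); fit(q[b&(q[:,2]>.0235)&(q[:,2]<.03)&(L[:,1]>0)],n+" watch")
E
```

```text
top plate 913 [array([596.6, 143.1]), array([106.1, 190.8]), np.float64(6.5)]
top arm 262 [array([591.7, 176.3]), array([33.3, 89. ]), np.float64(3.1)]
top block 552 [array([ 504.2, -242.9]), array([ 44.9, 168. ]), np.float64(8.6)]
top rib 56 [array([ 512.7, -300.2]), array([12.7, 40.1]), np.float64(8.3)]
top watch 89 [array([ 495.5, -201. ]), array([72.9, 38.7]), np.float64(79.4)]
scene plate 1856 [array([597.8, 141.9]), array([ 91.3, 166. ]), np.float64(4.8)]
scene arm 588 [array([595.2, 177.9]), array([33.7, 89.4]), np.float64(5.6)]
scene block 458 [array([ 506.4, -242.5]), array([ 46.4, 170.9]), np.float64(9.0)]
scene rib 59 [array([ 514.6, -300.4]), array([13.4, 40. ]), np.float64(8.7)]
scene watch 104 [array([ 499.6, -186.6]), array([47.7, 38.6]), np.float64(77.4)]
```

```bash
cat >> h.py <<'E'
def rel(x,y,z,psi):
    o=ctrl.get_obs();A=R.from_rotvec(o["tool_rot"]);p=np.radians(psi);c,s=np.cos(p),np.sin(p)
    B=R.from_matrix(np.array([[c,s,0],[s,-c,0],[0,0,-1.]]))
    dp=A.inv().apply(np.array([x,y,z])-o["tool_pos"])/.6; dr=(A.inv()*B).as_rotvec()/(np.pi/2)
    print("rel",dp.round(4),dr.round(4))
def st():
    o=ctrl.get_obs();M=R.from_rotvec(o["tool_rot"]).as_matrix()
    print("t",round(o["t"],2),"tcp",o["tool_pos"].round(4),"psi",np.degrees(np.arctan2(M[1,0],M[0,0])).round(2),"tilt",M[:2,2].round(4),"F",o["contact_force"].round(2),"M",o["wrist_torque"].round(3),"op",round(o["opening"],4),"gf",round(o["grip_force"],1),"q",o["q"].round(2),"e6",round(o["effort"][5],3))
E
python3 -c "
from h import *
st();rel(.5136,-.3003,.2,98.6)"
```

```text
t 0.1 tcp [ 0.2682 -0.564   0.3028] psi 25.43 tilt [-0.0006  0.0017] F [-0.37 -0.05 -0.02] M [ 0.014  0.04  -0.035] op 0.0858 gf 0.0 q [-1.25  0.05  1.61  0.    1.48 -0.12] e6 -0.0
rel [ 0.558  -0.2211  0.1719] [-0.0009 -0.0009 -0.813 ]
```

{"op": "apply_moves", "data": {"rows": [0.558, -0.221, 0.172, 0, 0, -0.813, 0.558, -0.221, 0.172, 0, 0, -0.813, 0.558, -0.221, 0.172, 0, 0, -0.813, 0.558, -0.221, 0.172, 0, 0, -0.813, 0.558, -0.221, 0.172, 0, 0, -0.813, 0.558, -0.221, 0.172, 0, 0, -0.813, 0.558, -0.221, 0.172, 0, 0, -0.813, 0.558, -0.221, 0.172, 0, 0, -0.813, 0.558, -0.221, 0.172, 0, 0, -0.813, 0.558, -0.221, 0.172, 0, 0, -0.813, 0.558, -0.221, 0.172, 0, 0, -0.813, 0.558, -0.221, 0.172, 0, 0, -0.813, 0.558, -0.221, 0.172, 0, 0, -0.813, 0.558, -0.221, 0.172, 0, 0, -0.813], "grip": 1}}

```text
t: 1.5
tool_pos: [0.5135, -0.3014, 0.2009]
tool_rot: [2.05, 2.38, 0.0]
contact_force: [-0.5, 1.0, -0.1]
opening: 0.0851
grip_force: 0.0
```

```bash
python3 -c "
from h import *
st();save('w1',*cam('wrist'));rel(.5136,-.3003,.096,98.6)
im,d,K,W=load('w1');q=cloud(d,K,W).reshape(-1,3);q=q[~np.isnan(q[:,0])];q=q[(abs(q[:,0]-.51)<.09)&(abs(q[:,1]+.25)<.13)]
for a,b in((.045,.06),(.012,.022)):
  s=q[(q[:,2]>a)&(q[:,2]<b)]
  if len(s)>5: print(len(s),np.median(s[:,2]),cv2.minAreaRect((s[:,:2]*1000).astype(np.float32)))
"
```

```text
t 1.5 tcp [ 0.5135 -0.3014  0.2009] psi 98.52 tilt [ 0.0003 -0.0002] F [-0.51  0.98 -0.13] M [-0.041  0.034 -0.006] op 0.0851 gf 0.0 q [-0.66  0.07  1.77  0.    1.3  -0.8 ] e6 0.004
rel [0.0018 0.0002 0.1749] [ 0.0002  0.0002 -0.0007]
854 0.053486824634826693 ((513.0914306640625, -300.3117980957031), (11.781679153442383, 39.86353302001953), 8.247146606445312)
8645 0.01773795864454436 ((478.5575866699219, -247.032958984375), (98.27860260009766, 167.7906951904297), 8.939370155334473)
```

View pics/w1.png

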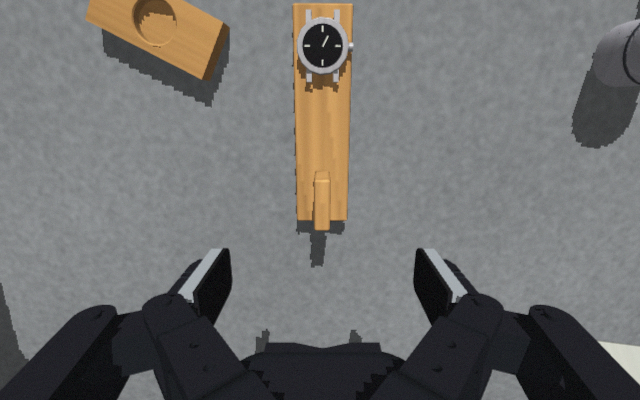

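The wrist view shows the rib at (322,200), centred between the fingers and aligned with them, with the watch at (322,45). All three cameras agree to within 1 mm, so I'll descend and grasp.

{"op": "apply_moves", "data": {"rows": [0.0018, 0, 0.08, 0, 0, 0, 0.0018, 0, 0.15, 0, 0, 0, 0.0018, 0, 0.165, 0, 0, 0, 0.0018, 0, 0.175, 0, 0, 0, 0.0018, 0, 0.175, 0, 0, 0, 0.0018, 0, 0.175, 0, 0, 0]}}

```text
t: 2.15
tool_pos: [0.5149, -0.3009, 0.0982]
tool_rot: [2.046, 2.378, 0.0]
contact_force: [-0.4, -1.8, 0.9]
opening: 0.0855
grip_force: 0.0
```

{"op": "apply_moves", "data": {"rows": [0, 0, 0, 0, 0, 0, 0, 0, 0, 0, 0, 0, 0, 0, 0, 0, 0, 0, 0, 0, 0, 0, 0, 0, 0, 0, 0, 0, 0, 0, 0, 0, 0, 0, 0, 0, 0, 0, 0, 0, 0, 0, 0, 0, 0, 0, 0, 0], "grip": 0, "grip_force": 70}}

```text
t: 2.95
tool_pos: [0.5138, -0.3, 0.0959]
tool_rot: [2.048, 2.381, -0.0]
contact_force: [0.6, -1.0, 1.2]
opening: 0.0111
grip_force: 69.6
```

```bash
python3 -c "
from h import *
st()"
```

```text
t 2.95 tcp [ 0.5138 -0.3     0.0959] psi 98.6 tilt [ 0.0003 -0.0003] F [ 0.61 -0.97  1.22] M [-0.024  0.034 -0.005] op 0.0111 gf 69.6 q [-0.65  0.2   1.83 -0.    1.12 -0.8 ] e6 0.031
```

{"op": "apply_moves", "data": {"rows": [0, 0, -0.01, 0, 0, 0, 0, 0, -0.025, 0, 0, 0, 0, 0, -0.04, 0, 0, 0, 0, 0, -0.045, 0, 0, 0, 0, 0, -0.045, 0, 0, 0, 0, 0, -0.045, 0, 0, 0]}}

```text
t: 3.55
tool_pos: [0.5135, -0.2998, 0.1227]
tool_rot: [-2.049, -2.382, 0.0]
contact_force: [0.5, 0.4, -2.1]
opening: 0.0111
grip_force: 69.0
```

```bash
python3 -c "
from h import *
st();rel(.6172,-.0917,.123,94.8)"
```

```text
t 3.55 tcp [ 0.5135 -0.2998  0.1227] psi 98.6 tilt [-0.  0.] F [ 0.5   0.44 -2.07] M [-0.191  0.003  0.026] op 0.0111 gf 69.0 q [-0.65  0.16  1.82 -0.    1.16 -0.8 ] e6 0.001
rel [ 0.3171  0.2227 -0.0005] [-0.     -0.      0.0422]
```

{"op": "apply_moves", "data": {"rows": [0.016, 0.011, 0, 0, 0, 0.002, 0.047, 0.033, 0, 0, 0, 0.006, 0.09, 0.063, 0, 0, 0, 0.012, 0.135, 0.095, 0, 0, 0, 0.018, 0.18, 0.127, 0, 0, 0, 0.024, 0.225, 0.158, 0, 0, 0, 0.03, 0.27, 0.19, 0, 0, 0, 0.036, 0.3, 0.211, 0, 0, 0, 0.04, 0.317, 0.223, 0, 0, 0, 0.042, 0.317, 0.223, 0, 0, 0, 0.042, 0.317, 0.223, 0, 0, 0, 0.042, 0.317, 0.223, 0, 0, 0, 0.042]}}

```text
t: 4.75
tool_pos: [0.617, -0.0927, 0.1225]
tool_rot: [-2.127, -2.312, 0.001]
contact_force: [-0.1, -0.7, -2.4]
opening: 0.011
grip_force: 69.0
```

```bash
python3 - <<'E'
from h import *
st();save('w2',*cam('wrist'));save('s2',*cam('scene'))
for n in("w2","s2"):
    im,d,K,W=load(n);q=cloud(d,K,W).reshape(-1,3);q=q[~np.isnan(q[:,0])]
    c=np.array([.5965,.1544]);a=np.radians(4.8);L=(q[:,:2]-c)@np.array([[np.cos(a),-np.sin(a)],[np.sin(a),np.cos(a)]])
    def fit(m,lab):
        s=L[m]*1000
        if len(s)>5: print(n,lab,len(s),np.median(q[m,2]).round(4),[np.round(v,1) for v in cv2.minAreaRect(s.astype(np.float32))],s.min(0).round(1),s.max(0).round(1))
    z=q[:,2]
    fit((z>.038)&(z<.051)&(abs(L[:,0])<.04)&(L[:,1]<-.1)&(L[:,1]>-.35),"block top")
    for sgn in(-1,1):
        m=(z>.0145)&(z<.022)&(L[:,0]*sgn>.015)&(L[:,0]*sgn<.043)&(L[:,1]>-.04)&(L[:,1]<.02)
        s=L[m]*1000
        if len(s)>5:
            # inner edge by y bins
            e=[(y,np.round((s[(s[:,1]>=y)&(s[:,1]<y+10)][:,0]*sgn).min(),1)) for y in range(-40,20,10) if ((s[:,1]>=y)&(s[:,1]<y+10)).any()]
            print(n,"rail",sgn,len(s),e)
    fit((z>.085)&(z<.1)&(abs(L[:,0])<.03)&(L[:,1]<.08)&(L[:,1]>-.03),"arm")
    fit((z>.0045)&(z<.022)&(abs(L[:,0])<.055)&(L[:,1]<.08)&(L[:,1]>-.1025),"plate")
E
```

```text
t 4.75 tcp [ 0.617  -0.0927  0.1225] psi 94.76 tilt [-0.0006 -0.0002] F [-0.13 -0.71 -2.4 ] M [-0.159 -0.024  0.059] op 0.011 gf 69.0 q [-0.27  0.22  1.75 -0.    1.17 -0.35] e6 -0.001
w2 block top 17743 0.0441 [array([  -0.3, -190.6]), array([115.9,  44.4]), np.float64(90.0)] [ -22.5 -248.6] [  21.9 -132.6]
s2 block top 719 0.0446 [array([   1.3, -189.7]), array([167.2,  46.4]), np.float64(89.7)] [ -21.9 -273.3] [  24.5 -106.1]
s2 rail -1 31 [(-40, np.float64(23.6)), (0, np.float64(23.2)), (10, np.float64(22.7))]
s2 rail 1 104 [(-40, np.float64(22.9)), (-30, np.float64(24.4)), (-20, np.float64(23.6)), (-10, np.float64(22.2)), (0, np.float64(23.3)), (10, np.float64(22.1))]
s2 arm 536 0.0927 [array([ 0.2, 23.9]), array([35. , 88.9]), np.float64(0.4)] [-17.5 -20.7] [17.8 68.3]
s2 plate 1831 0.0086 [array([ -0. , -12.6]), array([165.7,  92.1]), np.float64(89.5)] [-46.7 -95.4] [46.4 70.1]
```

View pics/w2.png

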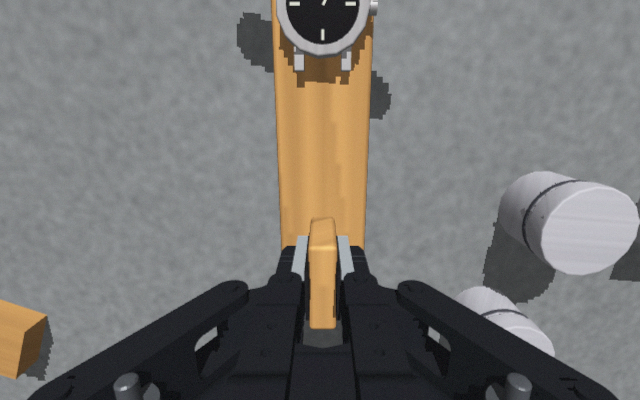

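The wrist view shows the block held straight, with the rib at (322,270). In the scene camera the block sits about 1.3 mm to clamp +x of the plate's centreline. I'll correct that, move up to the mouth, and compare both in the top and scene views.

```bash
python3 -c "
from h import *
rel(.6134,-.0618,.123,94.8)"
```

```text
rel [ 0.052  -0.0019 -0.0006] [-0.0002  0.     -0.0007]
```

{"op": "apply_moves", "data": {"rows": [0.015, 0, 0, 0, 0, 0, 0.035, -0.001, 0, 0, 0, 0, 0.052, -0.002, 0, 0, 0, 0, 0.052, -0.002, 0, 0, 0, 0, 0.052, -0.002, 0, 0, 0, 0, 0.052, -0.002, 0, 0, 0, 0]}}

```text
t: 5.45
tool_pos: [0.6138, -0.0608, 0.1228]
tool_rot: [2.126, 2.313, -0.0]
contact_force: [0.7, -0.2, -2.6]
opening: 0.0108
grip_force: 69.0
```

```bash
cat > m.py <<'E'
from h import *
import sys
st()
for n in("top","scene"):
    z_=cam(n);save(sys.argv[1]+n,*z_)
    im,d,K,W=z_;q=cloud(d,K,W).reshape(-1,3);q=q[~np.isnan(q[:,0])]
    c=np.array([.5965,.1544]);a=np.radians(4.8);L=(q[:,:2]-c)@np.array([[np.cos(a),-np.sin(a)],[np.sin(a),np.cos(a)]])*1000
    z=q[:,2]*1000
    zb=float(sys.argv[2])
    def edges(m,lab,y0,y1):
        l=[];r=[]
        for y in np.arange(y0,y1,6):
            s=L[m&(L[:,1]>=y)&(L[:,1]<y+6),0]
            if len(s)>3:l.append((y+3,s.min()));r.append((y+3,s.max()))
        l,r=np.array(l),np.array(r)
        if len(l)>3:
            pl,pr=np.polyfit(l[:,0],l[:,1],1),np.polyfit(r[:,0],r[:,1],1)
            print(n,lab,"left med",np.median(l[:,1]).round(1),"right",np.median(r[:,1]).round(1),"centre",((np.median(l[:,1])+np.median(r[:,1]))/2).round(2),"slopes deg",np.degrees([pl[0],pr[0]]).round(2))
    edges((abs(z-zb-18)<4)&(abs(L[:,0])<33)&(L[:,1]>-250)&(L[:,1]<0),"block",-180,float(sys.argv[3]))
    edges((z>3.5)&(z<22)&(abs(L[:,0])<54),"plate",-90,60)
    edges((z>82)&(z<100)&(abs(L[:,0])<30),"arm",-15,60)
    s=L[(z>125)&(z<150)&(np.hypot(L[:,0],L[:,1])<60)]
    print(n,"bar",[np.round(v,1) for v in cv2.minAreaRect(s.astype(np.float32))])
E
python3 m.py a 26.5 -90
```

```text
t 5.45 tcp [ 0.6138 -0.0608  0.1228] psi 94.83 tilt [ 0.0002 -0.0003] F [ 0.69 -0.16 -2.61] M [-0.189 -0.08  -0.007] op 0.0108 gf 69.0 q [-0.22  0.21  1.76 -0.    1.17 -0.3 ] e6 -0.0
top block left med -21.7 right 19.6 centre -1.08 slopes deg [-28.18  -2.54]
top plate left med -46.9 right 42.9 centre -2.03 slopes deg [-0.53 -3.3 ]
top arm left med -18.0 right 12.2 centre -2.92 slopes deg [-3.36  6.07]
top bar [array([-2.5, -1.1]), array([15.1, 96. ]), np.float64(64.3)]
scene block left med -19.6 right 22.4 centre 1.43 slopes deg [16.63 -0.31]
scene plate left med -27.7 right 44.9 centre 8.63 slopes deg [20.3   0.29]
scene arm left med -14.5 right 16.4 centre 0.97 slopes deg [-1.588e+01 -1.000e-02]
scene bar [array([ 1.2, -0.1]), array([15. , 92.5]), np.float64(65.4)]
```

```bash
cat >> h.py <<'E'
def cl(x,y,z,psi):  # clamp-frame mm target
    a=np.radians(4.8);rel(.5965+(x*np.cos(a)-y*np.sin(a))/1e3,.1544+(x*np.sin(a)+y*np.cos(a))/1e3,z,psi)
def tc():
    o=ctrl.get_obs();a=np.radians(4.8);e=(o["tool_pos"][:2]-[.5965,.1544])*1000
    st();print("clampxy",round(e@[np.cos(a),np.sin(a)],2),round(e@[-np.sin(a),np.cos(a)],2))
E
python3 -c "
from h import *
tc();cl(-1.3,-216,.1045,94.7);cl(-1.3,-180,.1045,94.7)"
```

```text
t 5.55 tcp [ 0.6138 -0.061   0.1228] psi 94.81 tilt [ 0.0002 -0.0001] F [-0.78 -0.54 -1.82] M [-0.143 -0.072 -0.001] op 0.0108 gf 69.0 q [-0.22  0.21  1.76 -0.    1.17 -0.3 ] e6 -0.0
clampxy -0.82 -216.12
rel [ 0.0002 -0.0008  0.0305] [0.0001 0.0001 0.0012]
rel [ 0.0602 -0.0008  0.0305] [0.0001 0.0001 0.0012]
```

{"op": "apply_moves", "data": {"rows": [0, -0.001, 0.015, 0, 0, 0.001, 0, -0.001, 0.025, 0, 0, 0.001, 0, -0.001, 0.0305, 0, 0, 0.001, 0, -0.001, 0.0305, 0, 0, 0.001, 0.01, -0.001, 0.0305, 0, 0, 0.001, 0.025, -0.001, 0.0305, 0, 0, 0.001, 0.04, -0.001, 0.0305, 0, 0, 0.001, 0.055, -0.001, 0.0305, 0, 0, 0.001, 0.06, -0.001, 0.0305, 0, 0, 0.001, 0.06, -0.001, 0.0305, 0, 0, 0.001]}}

```text
t: 6.55
tool_pos: [0.6099, -0.0242, 0.1044]
tool_rot: [-2.127, -2.312, 0.0]
contact_force: [0.0, -0.7, -1.4]
opening: 0.0114
grip_force: 69.1
```

```bash
python3 m.py b 8.5 -70; python3 - <<'E'
from h import *
tc();z=cam("wrist");save("w3",*z)
cl(-1.3,-160,.1045,94.7)
E
```

```text
t 6.55 tcp [ 0.6099 -0.0242  0.1044] psi 94.8 tilt [-0.0001 -0.0001] F [ 0.04 -0.69 -1.35] M [-0.119  0.018 -0.049] op 0.0114 gf 69.1 q [-0.16  0.22  1.79 -0.    1.14 -0.25] e6 0.026
top block left med -21.5 right 18.8 centre -1.34 slopes deg [-31.61 -10.89]
top plate left med -47.1 right 42.3 centre -2.39 slopes deg [ 0.11 -1.51]
top arm left med -17.7 right 12.4 centre -2.62 slopes deg [-2.81 10.17]
top bar [array([-2.1, -0.8]), array([13.9, 94.7]), np.float64(65.2)]
scene block left med -20.9 right 21.8 centre 0.45 slopes deg [10.78  0.17]
scene plate left med -27.9 right 44.8 centre 8.44 slopes deg [20.47  0.46]
scene arm left med -14.1 right 16.3 centre 1.1 slopes deg [-15.59   0.68]
scene bar [array([ 0.9, -0.2]), array([15.3, 93. ]), np.float64(65.3)]
t 6.65 tcp [ 0.6101 -0.0249  0.1045] psi 94.75 tilt [ 0.0002 -0.0002] F [-0.21  0.26 -2.43] M [-0.134  0.039 -0.007] op 0.0108 gf 69.1 q [-0.16  0.22  1.78 -0.    1.14 -0.25] e6 0.002
clampxy -1.47 -179.8
rel [ 0.0334  0.0002 -0.0001] [0.0001 0.0001 0.0003]
```

View pics/w3.png

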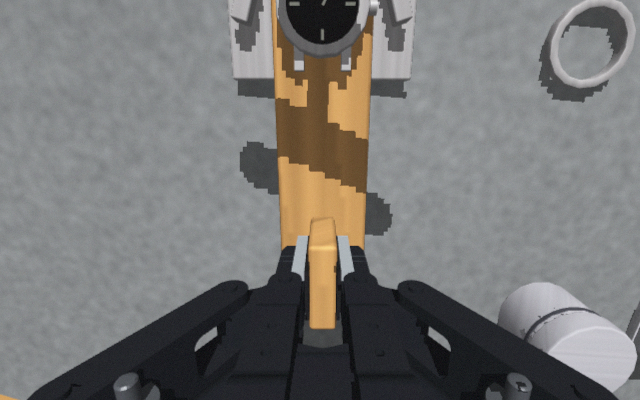

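The plate's corners are at x of about 231 and 411 (centre 321), and the block's edges are at about 275 and 369 (centre 322). So it's centred and square to the plate, and I'll continue the slide.

{"op": "apply_moves", "data": {"rows": [0.015, 0, 0, 0, 0, 0, 0.03, 0, 0, 0, 0, 0, 0.045, 0, 0, 0, 0, 0, 0.06, 0, 0, 0, 0, 0, 0.067, 0, 0, 0, 0, 0, 0.067, 0, 0, 0, 0, 0]}}

```text
t: 7.3
tool_pos: [0.6066, 0.0159, 0.1044]
tool_rot: [-2.126, -2.312, 0.0]
contact_force: [0.3, -0.2, -0.8]
opening: 0.0108
grip_force: 69.0
```

```bash
python3 - <<'E'
from h import *
tc();cl(-1.4,-119,.1045,94.7)
E
```

```text
t 7.3 tcp [0.6066 0.0159 0.1044] psi 94.8 tilt [-0.0001 -0.    ] F [ 0.34 -0.2  -0.84] M [-0.157 -0.021 -0.039] op 0.0108 gf 69.0 q [-0.1   0.21  1.79 -0.    1.14 -0.18] e6 0.035
clampxy -1.52 -138.84
rel [ 0.0331  0.0002 -0.0002] [-0.0001 -0.      0.0011]
```

{"op": "apply_moves", "data": {"rows": [0.012, 0, 0, 0, 0, 0, 0.024, 0, 0, 0, 0, 0, 0.033, 0, 0, 0, 0, 0, 0.033, 0, 0, 0, 0, 0]}}

```text
t: 7.7
tool_pos: [0.605, 0.0356, 0.1044]
tool_rot: [-2.127, -2.312, -0.0]
contact_force: [0.1, 0.3, -3.1]
opening: 0.0113
grip_force: 69.0
```

{"op": "apply_moves", "data": {"rows": [0.003, 0, 0, 0, 0, 0, 0.005, 0, 0, 0, 0, 0, 0.007, 0, 0, 0, 0, 0, 0.008, 0, 0, 0, 0, 0, 0.008, 0, 0, 0, 0, 0]}}

```text
t: 8.2
tool_pos: [0.6047, 0.0396, 0.1044]
tool_rot: [-2.128, -2.311, -0.0]
contact_force: [0.5, -1.1, -2.2]
opening: 0.0112
grip_force: 69.0
```

```bash
python3 - <<'E'
from h import *
tc();cl(-1.4,-112,.1045,94.7)
E
```

```text
t 8.2 tcp [0.6047 0.0396 0.1044] psi 94.72 tilt [-0.  0.] F [ 0.55 -1.14 -2.17] M [-0.138 -0.023 -0.053] op 0.0112 gf 69.0 q [-0.06  0.21  1.8   0.    1.14 -0.14] e6 0.005
clampxy -1.43 -115.1
rel [ 0.0052  0.0001 -0.0002] [-0.     -0.      0.0003]
```

Creep forward until contact with the stop.

{"op": "apply_moves", "data": {"rows": [0.001, 0, 0, 0, 0, 0, 0.002, 0, 0, 0, 0, 0, 0.003, 0, 0, 0, 0, 0, 0.004, 0, 0, 0, 0, 0, 0.004, 0, 0, 0, 0, 0]}}

```text
t: 8.7
tool_pos: [0.6045, 0.0421, 0.1044]
tool_rot: [-2.128, -2.311, -0.0]
contact_force: [0.1, 0.4, -1.8]
opening: 0.0112
grip_force: 69.0
```

{"op": "apply_moves", "data": {"rows": [0.0005, 0, 0, 0, 0, 0, 0.001, 0, 0, 0, 0, 0, 0.0015, 0, 0, 0, 0, 0, 0.0015, 0, 0, 0, 0, 0]}}

```text
t: 9.1
tool_pos: [0.6044, 0.0429, 0.1044]
tool_rot: [-2.128, -2.311, -0.0]
contact_force: [-0.2, 0.1, -2.6]
opening: 0.0113
grip_force: 69.0
```

{"op": "apply_moves", "data": {"rows": [0.0005, 0, 0, 0, 0, 0, 0.001, 0, 0, 0, 0, 0, 0.0015, 0, 0, 0, 0, 0, 0.0015, 0, 0, 0, 0, 0]}}

```text
t: 9.5
tool_pos: [0.6044, 0.0435, 0.1045]
tool_rot: [2.128, 2.311, -0.001]
contact_force: [-0.2, -1.2, -0.7]
opening: 0.0112
grip_force: 69.0
```

```bash
python3 - <<'E'
from h import *
tc()
E
```

```text
t 9.5 tcp [0.6044 0.0435 0.1045] psi 94.73 tilt [ 0.0001 -0.0007] F [-0.23 -1.24 -0.71] M [-0.451  0.042  0.026] op 0.0112 gf 69.0 q [-0.05  0.21  1.8  -0.    1.14 -0.13] e6 0.016
clampxy -1.4 -111.18
```

{"op": "apply_moves", "data": {"rows": [0, 0, 0.0005, 0, 0, 0, 0, 0, 0.001, 0, 0, 0, 0, 0, 0.001, 0, 0, 0]}}

```text
t: 9.8
tool_pos: [0.6045, 0.0434, 0.1041]
tool_rot: [2.128, 2.311, -0.0]
contact_force: [0.8, -3.3, 1.5]
opening: 0.0111
grip_force: 69.3
```

{"op": "apply_moves", "data": {"rows": [0.0005, 0, 0, 0, 0, 0, 0.001, 0, 0, 0, 0, 0, 0.0015, 0, 0, 0, 0, 0, 0.0015, 0, 0, 0, 0, 0]}}

```text
t: 10.2
tool_pos: [0.6046, 0.0436, 0.1042]
tool_rot: [2.126, 2.31, -0.002]
contact_force: [-1.2, -7.7, 0.5]
opening: 0.0107
grip_force: 69.5
```

```bash
python3 - <<'E'
from h import *
tc()
E
```

```text
t 10.2 tcp [0.6046 0.0436 0.1042] psi 94.74 tilt [ 0.0004 -0.0023] F [-1.21 -7.74  0.46] M [-1.067  0.195  0.051] op 0.0107 gf 69.5 q [-0.05  0.21  1.8  -0.    1.14 -0.13] e6 0.065
clampxy -1.24 -111.06
```

The nose is against the stop: the y position has stalled and the stop pushes back with about 8 N. I'll release and rise.

{"op": "apply_moves", "data": {"rows": [0, 0, 0, 0, 0, 0, 0, 0, 0, 0, 0, 0, 0, 0, 0, 0, 0, 0, 0, 0, 0, 0, 0, 0, 0, 0, 0, 0, 0, 0], "grip": 0.6}}

```text
t: 10.7
tool_pos: [0.6043, 0.0449, 0.1038]
tool_rot: [-2.128, -2.311, -0.0]
contact_force: [-0.2, -0.0, -0.3]
opening: 0.051
grip_force: 0.0
```

{"op": "apply_moves", "data": {"rows": [0, 0, -0.03, 0, 0, 0, 0, 0, -0.09, 0, 0, 0, 0, 0, -0.16, 0, 0, 0, 0, 0, -0.22, 0, 0, 0, 0, 0, -0.26, 0, 0, 0, 0, 0, -0.26, 0, 0, 0, 0, 0, -0.26, 0, 0, 0], "grip": 1}}

```text
t: 11.4
tool_pos: [0.6043, 0.0448, 0.2599]
tool_rot: [2.127, 2.311, 0.001]
contact_force: [-0.2, 0.2, -1.0]
opening: 0.0854
grip_force: 0.0
```

```bash
python3 - <<'E'
from h import *
tc();z=cam("wrist");save("w4",*z);im,d,K,W=z
q=cloud(d,K,W).reshape(-1,3);q=q[~np.isnan(q[:,0])]
a=np.radians(4.8);L=(q[:,:2]-[.5965,.1544])@np.array([[np.cos(a),-np.sin(a)],[np.sin(a),np.cos(a)]])*1000;z=q[:,2]*1000
def fit(m,lab):
    s=L[m]
    if len(s)>9: print(lab,len(s),np.median(z[m]).round(1),[np.round(v,1) for v in cv2.minAreaRect(s.astype(np.float32))])
n=np.hypot(L[:,0],L[:,1])<65
fit((z>128)&(z<150)&n,"bar");fit((z>85)&(z<100)&(abs(L[:,0])<25)&(L[:,1]<75)&(L[:,1]>-40),"arm")
fit((z>48)&(z<70)&(abs(L[:,0])<20)&(L[:,1]<-80),"rib")
fit((z>22)&(z<29)&(abs(L[:,0])<30)&(L[:,1]<-30)&(L[:,1]>-145),"block")
E
```

```text
t 11.4 tcp [0.6043 0.0448 0.2599] psi 94.74 tilt [0.0007 0.0001] F [-0.18  0.21 -0.97] M [ 0.03   0.057 -0.023] op 0.0854 gf 0.0 q [-0.05  0.04  1.7   0.    1.4  -0.13] e6 0.0
clampxy -1.39 -109.88
bar 4192 141.5 [array([-2.1, -1.2]), array([15.4, 94.7]), np.float64(66.7)]
arm 2121 92.5 [array([-1.5,  4.2]), array([52.9, 31.8]), np.float64(89.9)]
rib 618 61.3 [array([  -1.2, -111.6]), array([12. , 39.2]), np.float64(0.2)]
block 4306 25.7 [array([ -1.2, -83.8]), array([107.5,  44. ]), np.float64(90.0)]
```

View pics/w4.png

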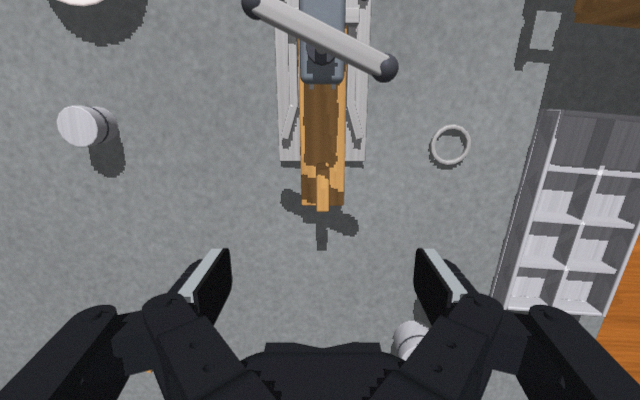

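The rib is at (322,195), with the block square between the rails and home. The bar runs from (255,5) to (385,67), a screw angle of about 0.41 rad. I'll now go to the handle.

```bash
python3 - <<'E'
from h import *
cl(-1.7,-.8,.24,161)
E
```

```text
rel [0.1818 0.0003 0.0307] [-0.001  -0.0009 -0.7363]
```

{"op": "apply_moves", "data": {"rows": [0.03, 0, 0, 0, 0, -0.09, 0.06, 0, 0, 0, 0, -0.18, 0.1, 0, 0, 0, 0, -0.27, 0.14, 0, 0, 0, 0, -0.36, 0.17, 0, 0, 0, 0, -0.45, 0.182, 0, 0, 0, 0, -0.54, 0.182, 0, 0, 0, 0, -0.63, 0.182, 0, 0.01, 0, 0, -0.7, 0.182, 0, 0.02, 0, 0, -0.736, 0.182, 0, 0.031, 0, 0, -0.736, 0.182, 0, 0.031, 0, 0, -0.736, 0.182, 0, 0.031, 0, 0, -0.736]}}

```text
t: 12.65
tool_pos: [0.5948, 0.1534, 0.2399]
tool_rot: [-0.52, -3.096, 0.001]
contact_force: [0.7, -0.4, 0.5]
opening: 0.0856
grip_force: 0.0
```

```bash
python3 - <<'E'
from h import *
tc();cl(-1.7,-.8,.189,161)
im,d,K,W=cam("wrist");q=cloud(d,K,W).reshape(-1,3);q=q[~np.isnan(q[:,0])]
a=np.radians(4.8);L=(q[:,:2]-[.5965,.1544])@np.array([[np.cos(a),-np.sin(a)],[np.sin(a),np.cos(a)]])*1000;z=q[:,2]*1000
s=L[(z>130)&(z<150)&(np.hypot(L[:,0],L[:,1])<60)]
print(len(s),cv2.minAreaRect(s.astype(np.float32)))
E
```

```text
t 12.65 tcp [0.5948 0.1534 0.2399] psi 160.92 tilt [-0.0021 -0.0002] F [ 0.68 -0.43  0.49] M [-0.053 -0.026 -0.001] op 0.0856 gf 0.0 q [ 0.13  0.08  1.7   0.    1.37 -1.11] e6 0.006
clampxy -1.75 -0.82
rel [-0.0002  0.0001  0.0849] [-0.0006 -0.0012 -0.0009]
3102 ((-2.0810890197753906, 0.39577674865722656), (15.341632843017578, 94.56940460205078), 65.1778564453125)
```

{"op": "apply_moves", "data": {"rows": [0, 0, 0.03, 0, 0, 0.005, 0, 0, 0.06, 0, 0, 0.005, 0, 0, 0.085, 0, 0, 0.005, 0, 0, 0.085, 0, 0, 0.005, 0, 0, 0.085, 0, 0, 0.005]}}

```text
t: 13.2
tool_pos: [0.5953, 0.1535, 0.1902]
tool_rot: [-0.532, -3.096, 0.0]
contact_force: [-0.2, -0.5, 0.6]
opening: 0.0854
grip_force: 0.0
```

{"op": "apply_moves", "data": {"rows": [0, 0, 0, 0, 0, 0, 0, 0, 0, 0, 0, 0, 0, 0, 0, 0, 0, 0, 0, 0, 0, 0, 0, 0, 0, 0, 0, 0, 0, 0, 0, 0, 0, 0, 0, 0, 0, 0, 0, 0, 0, 0, 0, 0, 0, 0, 0, 0], "grip": 0, "grip_force": 60}}

```text
t: 14.0
tool_pos: [0.5953, 0.1532, 0.1906]
tool_rot: [-0.532, -3.096, 0.001]
contact_force: [-2.6, -3.0, 4.3]
opening: 0.0113
grip_force: 59.8
```

```bash
python3 - <<'E'
from h import *
tc()
E
```

```text
t 14.0 tcp [0.5953 0.1532 0.1906] psi 160.5 tilt [-0.0002 -0.0008] F [-2.65 -3.03  4.35] M [-0.524  0.464 -0.075] op 0.0113 gf 59.8 q [ 0.13  0.12  1.73 -0.    1.29 -1.1 ] e6 -0.132
clampxy -1.33 -1.12
```

{"op": "apply_moves", "data": {"rows": [0, 0, 0, 0, 0, 0.03, 0, 0, 0, 0, 0, 0.07, 0, 0, 0, 0, 0, 0.11, 0, 0, 0, 0, 0, 0.15, 0, 0, 0, 0, 0, 0.19, 0, 0, 0, 0, 0, 0.22]}}

```text
t: 14.6
tool_pos: [0.5952, 0.1532, 0.1906]
tool_rot: [1.057, 2.958, -0.002]
contact_force: [-3.0, -4.3, 3.8]
opening: 0.011
grip_force: 59.8
```

```bash
python3 - <<'E'
from h import *
tc()
E
```

```text
t 14.6 tcp [0.5952 0.1532 0.1906] psi 140.66 tilt [-0.0002 -0.0012] F [-3.   -4.29  3.76] M [-0.578  0.43   0.257] op 0.011 gf 59.8 q [ 0.13  0.12  1.73 -0.    1.29 -0.75] e6 -0.052
clampxy -1.35 -1.14
```

{"op": "apply_moves", "data": {"rows": [0, 0, 0, 0, 0, 0.03, 0, 0, 0, 0, 0, 0.07, 0, 0, 0, 0, 0, 0.11, 0, 0, 0, 0, 0, 0.15, 0, 0, 0, 0, 0, 0.19, 0, 0, 0, 0, 0, 0.22]}}

```text
t: 15.2
tool_pos: [0.5952, 0.1531, 0.1906]
tool_rot: [1.55, 2.732, -0.002]
contact_force: [-3.7, -4.2, 4.5]
opening: 0.0107
grip_force: 59.8
```

```bash
python3 - <<'E'
from h import *
tc()
E
```

```text
t 15.2 tcp [0.5952 0.1531 0.1906] psi 120.86 tilt [-0.0005 -0.0013] F [-3.66 -4.21  4.52] M [-0.543  0.496  0.275] op 0.0107 gf 59.8 q [ 0.13  0.12  1.73 -0.    1.29 -0.41] e6 -0.052
clampxy -1.42 -1.19
```

Free drag reads 0.26 to 0.28 N m, as stated. The screw is at about 1.12 rad, so I'll take smaller steps now.

{"op": "apply_moves", "data": {"rows": [0, 0, 0, 0, 0, 0.03, 0, 0, 0, 0, 0, 0.06, 0, 0, 0, 0, 0, 0.09, 0, 0, 0, 0, 0, 0.11]}}

```text
t: 15.6
tool_pos: [0.5952, 0.1531, 0.1906]
tool_rot: [1.779, 2.589, -0.002]
contact_force: [-4.5, -3.0, 4.4]
opening: 0.0111
grip_force: 59.8
```

```bash
python3 - <<'E'
from h import *
tc()
E
```

```text
t 15.6 tcp [0.5952 0.1531 0.1906] psi 111.0 tilt [-0.0005 -0.0014] F [-4.45 -3.01  4.45] M [-0.577  0.472  0.274] op 0.0111 gf 59.8 q [ 0.13  0.12  1.73 -0.    1.29 -0.23] e6 0.076
clampxy -1.41 -1.2
```

{"op": "apply_moves", "data": {"rows": [0, 0, 0, 0, 0, 0.03, 0, 0, 0, 0, 0, 0.06, 0, 0, 0, 0, 0, 0.09, 0, 0, 0, 0, 0, 0.11]}}

```text
t: 16.0
tool_pos: [0.5951, 0.153, 0.1906]
tool_rot: [1.996, 2.425, -0.002]
contact_force: [-3.7, -3.5, 5.3]
opening: 0.0105
grip_force: 59.9
```

```bash
python3 - <<'E'
from h import *
tc()
E
```

```text
t 16.0 tcp [0.5951 0.153  0.1906] psi 101.09 tilt [-0.0006 -0.0015] F [-3.75 -3.52  5.29] M [-0.598  0.517  0.253] op 0.0105 gf 59.9 q [ 0.13  0.12  1.73 -0.    1.29 -0.06] e6 0.076
clampxy -1.46 -1.24
```

{"op": "apply_moves", "data": {"rows": [0, 0, 0, 0, 0, 0.03, 0, 0, 0, 0, 0, 0.06, 0, 0, 0, 0, 0, 0.09]}}

```text
t: 16.3
tool_pos: [0.5951, 0.1531, 0.1906]
tool_rot: [2.163, 2.278, -0.002]
contact_force: [-3.5, -3.9, 4.8]
opening: 0.0107
grip_force: 59.9
```

```bash
python3 - <<'E'
from h import *
tc()
E
```

```text
t 16.3 tcp [0.5951 0.1531 0.1906] psi 92.97 tilt [-0.0008 -0.0014] F [-3.5  -3.94  4.81] M [-0.601  0.601  0.249] op 0.0107 gf 59.9 q [ 0.13  0.12  1.73 -0.    1.29  0.08] e6 -0.11
clampxy -1.49 -1.22
```

{"op": "apply_moves", "data": {"rows": [0, 0, 0, 0, 0, 0.03, 0, 0, 0, 0, 0, 0.06, 0, 0, 0, 0, 0, 0.09]}}

```text
t: 16.6
tool_pos: [0.5951, 0.1531, 0.1906]
tool_rot: [2.318, 2.119, -0.002]
contact_force: [-4.5, -3.1, 4.5]
opening: 0.0111
grip_force: 59.9
```

```bash
python3 - <<'E'
from h import *
tc()
E
```

```text
t 16.6 tcp [0.5951 0.1531 0.1906] psi 84.87 tilt [-0.0008 -0.0015] F [-4.5  -3.07  4.46] M [-0.644  0.552  0.279] op 0.0111 gf 59.9 q [ 0.13  0.12  1.73 -0.    1.29  0.22] e6 -0.11
clampxy -1.5 -1.21
```

{"op": "apply_moves", "data": {"rows": [0, 0, 0, 0, 0, 0.03, 0, 0, 0, 0, 0, 0.06, 0, 0, 0, 0, 0, 0.08]}}

```text
t: 16.9
tool_pos: [0.5951, 0.1531, 0.1906]
tool_rot: [2.446, 1.97, -0.003]
contact_force: [-3.8, -4.6, 5.4]
opening: 0.0106
grip_force: 59.9
```

```bash
python3 - <<'E'
from h import *
tc()
E
```

```text
t 16.9 tcp [0.5951 0.1531 0.1906] psi 77.69 tilt [-0.0009 -0.0015] F [-3.84 -4.6   5.35] M [-0.527  0.58   0.272] op 0.0106 gf 59.9 q [ 0.13  0.12  1.73 -0.    1.29  0.35] e6 0.075
clampxy -1.53 -1.21
```

{"op": "apply_moves", "data": {"rows": [0, 0, 0, 0, 0, 0.03, 0, 0, 0, 0, 0, 0.06, 0, 0, 0, 0, 0, 0.08]}}

```text
t: 17.2
tool_pos: [0.595, 0.1531, 0.1906]
tool_rot: [2.565, 1.813, -0.003]
contact_force: [-3.9, -4.7, 5.4]
opening: 0.0105
grip_force: 59.9
```

```bash
python3 - <<'E'
from h import *
tc()
E
```

```text
t 17.2 tcp [0.595  0.1531 0.1906] psi 70.5 tilt [-0.001  -0.0014] F [-3.85 -4.67  5.43] M [-0.57   0.592  0.291] op 0.0105 gf 59.9 q [ 0.13  0.12  1.73 -0.    1.29  0.47] e6 0.075
clampxy -1.56 -1.19
```

{"op": "apply_moves", "data": {"rows": [0, 0, 0, 0, 0, 0.03, 0, 0, 0, 0, 0, 0.06, 0, 0, 0, 0, 0, 0.08]}}

```text
t: 17.5
tool_pos: [0.595, 0.1531, 0.1906]
tool_rot: [2.674, 1.648, -0.003]
contact_force: [-4.1, -3.4, 5.2]
opening: 0.0108
grip_force: 59.9
```

```bash
python3 - <<'E'
from h import *
tc()
E
```

```text
t 17.5 tcp [0.595  0.1531 0.1906] psi 63.29 tilt [-0.001  -0.0014] F [-4.07 -3.35  5.24] M [-0.565  0.596  0.291] op 0.0108 gf 59.9 q [ 0.13  0.12  1.73 -0.    1.29  0.6 ] e6 0.083
clampxy -1.57 -1.21
```

{"op": "apply_moves", "data": {"rows": [0, 0, 0, 0, 0, 0.03, 0, 0, 0, 0, 0, 0.05]}}

```text
t: 17.7
tool_pos: [0.595, 0.1531, 0.1906]
tool_rot: [2.736, 1.542, -0.003]
contact_force: [-3.8, -3.4, 5.8]
opening: 0.0107
grip_force: 59.9
```

```bash
python3 - <<'E'
from h import *
tc()
E
```

```text
t 17.7 tcp [0.595  0.1531 0.1906] psi 58.8 tilt [-0.001  -0.0015] F [-3.78 -3.38  5.85] M [-0.572  0.646  0.316] op 0.0107 gf 59.9 q [ 0.13  0.12  1.73 -0.    1.29  0.68] e6 0.117
clampxy -1.59 -1.21
```

{"op": "apply_moves", "data": {"rows": [0, 0, 0, 0, 0, 0.03, 0, 0, 0, 0, 0, 0.05]}}

```text
t: 17.9
tool_pos: [0.595, 0.1531, 0.1906]
tool_rot: [2.795, 1.433, -0.003]
contact_force: [-4.3, -3.8, 5.1]
opening: 0.0108
grip_force: 60.0
```

```bash
python3 - <<'E'
from h import *
tc()
E
```

```text
t 17.9 tcp [0.595  0.1531 0.1906] psi 54.31 tilt [-0.0011 -0.0015] F [-4.29 -3.77  5.1 ] M [-0.612  0.591  0.381] op 0.0108 gf 60.0 q [ 0.13  0.12  1.73 -0.    1.29  0.75] e6 0.153
clampxy -1.6 -1.17
```

{"op": "apply_moves", "data": {"rows": [0, 0, 0, 0, 0, 0.02, 0, 0, 0, 0, 0, 0.04]}}

```text
t: 18.1
tool_pos: [0.595, 0.1531, 0.1906]
tool_rot: [2.838, 1.345, -0.003]
contact_force: [-4.4, -3.5, 4.5]
opening: 0.011
grip_force: 60.0
```

```bash
python3 - <<'E'
from h import *
tc()
E
```

```text
t 18.1 tcp [0.595  0.1531 0.1906] psi 50.73 tilt [-0.0011 -0.0015] F [-4.41 -3.46  4.46] M [-0.585  0.608  0.356] op 0.011 gf 60.0 q [ 0.13  0.12  1.73 -0.    1.29  0.82] e6 0.126
clampxy -1.6 -1.17
```

Torque has been rising since about psi 62 deg. I'll take one small step and then average some readings.

{"op": "apply_moves", "data": {"rows": [0, 0, 0, 0, 0, 0.02]}}

```text
t: 18.2
tool_pos: [0.595, 0.1531, 0.1906]
tool_rot: [2.859, 1.301, -0.003]
contact_force: [-4.0, -4.4, 5.5]
opening: 0.0107
grip_force: 60.0
```

```bash
cat > av.py <<'E'
from h import *
m=[];f=[]
for i in range(8):
    ctrl.get_image("wrist");o=ctrl.get_obs();m.append(o["wrist_torque"][2]);f.append(o["effort"][5])
print(np.round(m,3),np.mean(m),np.std(m),np.mean(f)); tc()
E
python3 av.py
```

```text
[0.29  0.238 0.229 0.272 0.247 0.18  0.215 0.263] 0.24169212140723778 0.03257971391457829 0.27746482752263546
t 18.6 tcp [0.595  0.1531 0.1906] psi 48.98 tilt [-0.0011 -0.0014] F [-3.71 -3.39  5.06] M [-0.622  0.621  0.263] op 0.0109 gf 59.9 q [ 0.13  0.12  1.73 -0.    1.29  0.85] e6 0.239
clampxy -1.6 -1.18
```

{"op": "apply_moves", "data": {"rows": [0, 0, 0, 0, 0, 0.01]}}

```text
t: 18.7
tool_pos: [0.595, 0.1531, 0.1906]
tool_rot: [2.868, 1.279, -0.003]
contact_force: [-3.6, -3.1, 5.3]
opening: 0.0109
grip_force: 60.0
```

```bash
python3 -c "
from h import *
tc()"
```

```text
t 18.7 tcp [0.595  0.1531 0.1906] psi 48.08 tilt [-0.0011 -0.0015] F [-3.56 -3.08  5.26] M [-0.528  0.589  0.387] op 0.0109 gf 60.0 q [ 0.13  0.12  1.73 -0.    1.29  0.86] e6 0.225
clampxy -1.62 -1.17
```

{"op": "apply_moves", "data": {"rows": [0, 0, 0, 0, 0, 0.01]}}

```text
t: 18.8
tool_pos: [0.595, 0.1531, 0.1906]
tool_rot: [2.878, 1.257, -0.003]
contact_force: [-3.5, -3.4, 5.3]
opening: 0.0107
grip_force: 60.0
```

```bash
python3 -c "
from h import *
tc()"
```

```text
t 18.8 tcp [0.595  0.1531 0.1906] psi 47.17 tilt [-0.0011 -0.0015] F [-3.54 -3.44  5.29] M [-0.619  0.612  0.395] op 0.0107 gf 60.0 q [ 0.13  0.12  1.73 -0.    1.29  0.88] e6 0.278
clampxy -1.61 -1.17
```

{"op": "apply_moves", "data": {"rows": [0, 0, 0, 0, 0, 0.01, 0, 0, 0, 0, 0, 0.025]}}

```text
t: 19.0
tool_pos: [0.595, 0.1531, 0.1906]
tool_rot: [2.902, 1.2, -0.003]
contact_force: [-4.6, -3.5, 4.6]
opening: 0.0106
grip_force: 60.0
```

```bash
python3 -c "
from h import *
tc()"
```

```text
t 19.0 tcp [0.595  0.1531 0.1906] psi 44.91 tilt [-0.0011 -0.0015] F [-4.58 -3.51  4.58] M [-0.606  0.723  0.474] op 0.0106 gf 60.0 q [ 0.13  0.12  1.73 -0.    1.29  0.92] e6 0.204
clampxy -1.61 -1.16
```

The torque is now about 0.16 to 0.20 N m above drag, so the watch is firmly clamped. I'll let go and rise.

{"op": "apply_moves", "data": {"rows": [0, 0, 0, 0, 0, 0, 0, 0, 0, 0, 0, 0, 0, 0, 0, 0, 0, 0, 0, 0, 0, 0, 0, 0, 0, 0, 0, 0, 0, 0, 0, 0, 0, 0, 0, 0, 0, 0, 0, 0, 0, 0], "grip": 1}}

```text
t: 19.7
tool_pos: [0.5953, 0.1535, 0.1902]
tool_rot: [-2.904, -1.199, -0.0]
contact_force: [0.2, 0.6, 0.6]
opening: 0.0855
grip_force: 0.0
```

{"op": "apply_moves", "data": {"rows": [0, 0, -0.03, 0, 0, 0, 0, 0, -0.09, 0, 0, 0, 0, 0, -0.16, 0, 0, 0, -0.04, 0, -0.2, 0, 0, 0, -0.1, 0, -0.2, 0, 0, 0, -0.15, 0, -0.2, 0, 0, 0, -0.15, 0, -0.2, 0, 0, 0, -0.15, 0, -0.2, 0, 0, 0]}}

```text
t: 20.5
tool_pos: [0.5314, 0.0898, 0.3105]
tool_rot: [2.904, 1.198, 0.002]
contact_force: [0.1, -1.4, -0.5]
opening: 0.085
grip_force: 0.0
```

```bash
python3 - <<'E'
from h import *
tc();z=cam("wrist");save("w5",*z);im,d,K,W=z
q=cloud(d,K,W).reshape(-1,3);q=q[~np.isnan(q[:,0])]
a=np.radians(4.8);L=(q[:,:2]-[.5965,.1544])@np.array([[np.cos(a),-np.sin(a)],[np.sin(a),np.cos(a)]])*1000;z=q[:,2]*1000
def fit(m,lab):
    s=L[m]
    if len(s)>9: print(lab,len(s),np.median(z[m]).round(1),[np.round(v,1) for v in cv2.minAreaRect(s.astype(np.float32))])
fit((z>128)&(z<150)&(np.hypot(L[:,0],L[:,1])<65),"bar")
fit((z>48)&(z<70)&(abs(L[:,0])<20)&(L[:,1]<-80)&(L[:,1]>-150),"rib")
save("s5",*cam("scene"))
E
```

```text
t 20.5 tcp [0.5314 0.0898 0.3105] psi 44.82 tilt [0.0011 0.0004] F [ 0.15 -1.39 -0.5 ] M [ 0.016 -0.01   0.001] op 0.085 gf 0.0 q [ 0.03 -0.16  1.81  0.    1.49  0.82] e6 -0.009
clampxy -70.23 -58.88
bar 2348 141.6 [array([-1.8, -0.5]), array([94.7, 15.6]), np.float64(40.6)]
rib 476 61.6 [array([  -1.5, -111.9]), array([11.9, 39.9]), np.float64(0.1)]
```

View pics/s5.png

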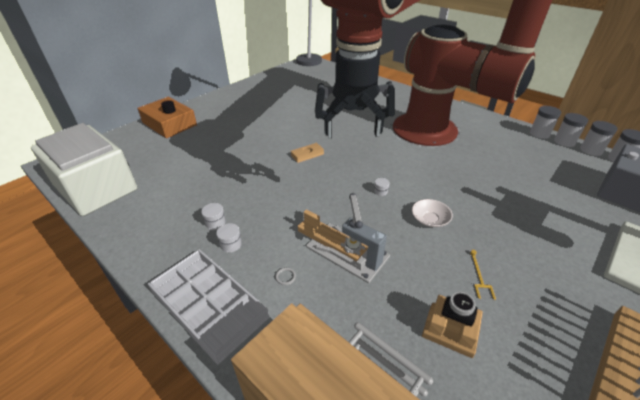

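The scene view shows the block home in the clamp at (335,240), the handle turned, the gripper clear, and every other item where it was.

```bash
python3 -c "
from station import ctrl
print(ctrl.finish_job())"
```

```text
the job is handed in; nothing more can be done
None
```

The job is handed in: the block is home against the end stop, and I let go of the handle at about 2.43 rad, with the last torque reading about 0.2 N m above free drag (aim 0.16, limit 0.26); nothing else on the bench was moved.

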